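# Push a strap plate over the lip into the press nest

## Task

Take the wooden push stick by its upright handle and use it to push the steel strap plate along the guide of the green hand press, over the raised lip, until the plate drops flat into the nest under the ram. Only the stick may touch the plate, and the plate must not be lifted out of the guide. Then lay the stick back down on the open bench, right way up and clear of the press, and leave the other things where they are.

Things in the scene. Friction and masses are not known exactly. Their poses are not given: they have to be found in the camera images.
- nest (a point): Centre of the floor of the nest (pocket) under the ram of the fixed green hand press; floor 20 mm above the bench. x axis: feed direction along the guide towards the press column; z up. The press moves and turns between starts, feed within 0.2 rad of world +y. The nest is 68 mm long (x -34 to +34) and 56 mm wide (y), closed at x = +34 mm by a wall 24 mm high; a bushing lies flush in its floor.
- lip (a point): Middle of the top of the raised lip across the guide, axes as the nest's, 36 mm before the nest centre. Crest 34 mm above the bench (4 mm above the guide deck, 14 mm above the nest floor) and 4 mm long (x -2 to +2); a ramp 14 mm long leads up to it from the guide deck; behind it (x = +2 mm) a sheer drop into the nest.
- guide_entry (a point): Middle of the open entry end of the guide, on its deck (30 mm above the bench), 220 mm before the nest centre, axes as the nest's. The deck is level up to the lip's ramp. Inner faces of the side walls at y = +-28 mm, walls 12 mm thick, tops 44 mm above the bench, from 0 to 266 mm along x; open above. The green bed under it is 200 mm wide, 20 mm high, x -25 to +415 mm.
- ram_foot (a point): Middle of the foot of the press ram, 160 mm above the bench, straight over the nest centre, axes as the nest's. The ram is fixed and 30 mm square. The press head (260 to 380 mm above the bench, 66 mm wide) reaches from x = -38 mm to the column (x +88 to +163 mm, 90 mm wide); a lever rises to 0.52 m on the side away from the robot.
- plate_center (a point): Centre of the loose steel strap plate, flat, 60 mm long (its x), 50 mm wide (y), 12 mm thick (z, up), with a dark hole in its middle; 0.2 to 0.35 kg. It starts flat on the guide deck, its centre 100 to 170 mm before the nest centre and 36 mm above the bench, length along the guide. When home it lies on the nest floor, its top 2 mm below the lip's crest.
- stick_grip (a point): Where to grip the loose wooden push stick (0.12 kg): centre of its upright handle block, 44 mm above the stick's underside. x points along the stick to its pushing end, y across, z up. Block 50 mm long (x), 24 mm wide (y), 14 to 64 mm above the underside. It starts on the bench at the robot's right, pointing within 0.5 rad of world +y.
- stick_tip (a point): Foot of the middle of the stick's flat front pushing face, level with the stick's underside, 150 mm ahead of the handle's centre, axes as the handle's. The face is 36 mm wide (y) and 30 mm high, on a cross piece 10 mm thick; behind it a bar 20 mm wide and 14 mm high runs back under the handle to 30 mm behind the handle's centre.
- bush_mid (a point): Bystander: middle of a coppery bronze bush, 32 mm across, 28 mm high, standing on the press bed beside the guide on the robot's side.
- dowel_center (a point): Bystander: middle of an upright stainless dowel, 16 mm across, 36 mm high, standing on the press bed beside the nest on the robot's side.
- clamp_mid (a point): Bystander: matte black pallet clamp, 110 x 40 x 42 mm, on the bench beyond the working area; the point is 16 mm above its underside.
- spanner_grip (a point): Bystander: handle of a steel spanner lying on the bench at the far right.
- tin_mid (a point): Bystander: middle of an aluminium tin, 60 mm across, 70 mm high, on the far side of the bench.
- setblock_mid (a point): Bystander: middle of a steel setting block, 50 x 30 x 30 mm, standing on the press bed beside the guide, on the side away from the robot.
Not all that is in view belongs to the job. There is more than one size of the part that bears stick_grip; the job needs the middle-sized.

How it is judged:
By the outcome, as a careful person would: the job done as asked, in the order asked, and still so for the second after the job is handed in, with the robot touching nothing.
It also fails if it takes over 54 s, if anything falls off the work surface, if the arm or the gripper's body presses on something with over 40 N, if the wrist force passes 120 N, or if a joint passes its speed limit or range.

## Robot

A 6-joint arm with a two-finger parallel gripper is mounted at the origin on the work surface. World frame = base frame: x ahead of the robot, y to its left, z up, the work surface at z = 0. Lengths are in m, angles in rad, forces in N, time in s.
With the tool pointing down it reaches from about 0.25 to 0.775 m from the base axis. Payload 4 kg.
Tool frame: the origin (TCP) lies midway between the tips of the shut fingers; the grasp point (between the pads) lies 19 mm behind it; y points along the fingers, x is the direction in which the jaws open and shut, and the axes are right-handed (so a half turn about y gives the same grasp; the last joint's range is limited). The gripper opens to 94 mm and grips with 3 to 60 N. Pads are 16 mm wide; open, the fingers measure 119 mm over their backs; the gripper's body (75 mm by 177 mm) begins 78 mm behind the grasp point.
Start: joints at [1.168, 0.087, 1.371, -0, 1.684, -0.103], TCP at [0.162, 0.525, 0.206] pointing down, gripper open.
Joint ranges: [-3.1, 3.1], [-0.76, 2.03], [0.27, 2.55], [-1.08, 4.22], [0.17, 2.65], [-2.57, 2.57]. Speed limits (rad/s): [2.79, 2.79, 3.14, 3.14, 3.14, 3.14].

## Interface

Orientations are given as [roll, pitch, yaw] about the fixed x, y, z axes, in that order (R = Rz(yaw) Ry(pitch) Rx(roll)).
In Python, from bench import robot, snapshot, camera_info, ticket gives the robot as it stands.
- The arm moves only by the shell command python3 -m creep 'ROWS'. ROWS is JSON, a list of rows, each an object with "slide": the shift along the tool's x, y, z in mm, a list of three; "roll": the turn about the tool's y in degrees; "grip": the closure, from 0 (fully open) to 1 (shut). In form: [{"slide": [x, y, z], "roll": roll, "grip": grip}, ...]. A call has 1 to 20 rows; each row is the pose to reach, as a shift and turn from the pose commanded when the call began, along the tool's axes at that moment; what a row does not reach only later rows make up. A row lasts 1/12 s, in which the tool goes at most 41.7 mm and 7.16 degrees, less where a joint would pass 70% of its speed; a pose out of reach is approached as far as the arm can. A call with a gripper value outside its range is refused whole. The fingers move at their own pace and stop on an object; the grip force is fixed at half the most. Time passes only in rows, so rows that repeat a pose let the fingers close. It gives the time, the measured TCP pose, the force and the opening at its end, in the units of the state.
- robot.get_obs(): the state, without advancing time (a new reading comes with each control period).
- snapshot(name): name is "scene" or "top" or "wrist"; returns the picture (400x640x3 uint8, red, green, blue); there is no depth.
- camera_info(name): a dict with "fx", "fy", "cx", "cy" (pixels), "cam_to_world" (4x4, takes a point from camera to world coordinates). Camera axes: x right, y down, z forward; pixel columns grow to the right and rows downward; lengths in m; the calibration is good to about 2 mm. The wrist camera is an equidistant fisheye: a pixel r from the principal point sees the ray r / f radians off the axis. A picture is of the moment at which its call begins: read the wrist's pose just before it. camera_info takes no time and is no camera call; for the wrist camera it gives the pose at the moment of the call.
- ticket.close_job(): hands the job in, once; it reports no verdict.
The state is a dict: "time": time; "joint_positions": joint angles; "qvel": joint speeds; "joint_torque": joint torques, N m; "tool_pos": TCP position; "ee_rot": TCP orientation; "wrist_force": force on the tool from outside, world axes, zero at the start; "wrist_torque": the same for the moment, N m; "width": finger opening in m.
Only numpy, scipy, OpenCV 4.12 (cv2) and the standard library are available. Lean on these libraries where they do the work, as an engineer would, in place of code of your own. Each camera call takes 0.05 s, during which the arm holds its last target.

## Working session

There is one attempt and no reset: what is moved stays moved. The work goes in short steps, Python scripts to look and compute and a shell command to move; the robot and the scene stay as the last step left them, time stands still between calls to the robot, and variables do not carry over. Pictures are saved under pics/ and viewed, and the job is handed in when it is done.

```bash
ls -la; mkdir -p pics; python3 - <<'E'
from bench import robot, snapshot, camera_info
import cv2, numpy as np
np.set_printoptions(precision=4,suppress=True)
print(robot.get_obs())
for n in ("scene","top","wrist"):
    i=camera_info(n); print(n,i)
    cv2.imwrite(f"pics/{n}0.png",snapshot(n)[:,:,::-1])
E
```

```text
total 12
drwxr-xr-x  3 agent agent 4096 Dec  7 15:06 .
drwxr-xr-x 23 root  root  4096 Dec  7 15:06 ..
drwxr-xr-x  2 agent agent 4096 Dec  7 15:06 pics
{'time': 0.0, 'joint_positions': array([ 1.1679,  0.088 ,  1.3722, -0.    ,  1.6836, -0.1031]), 'qvel': array([-0.0019, -0.0003,  0.    , -0.0001,  0.0013,  0.0008]), 'joint_torque': array([ -0.0016, -34.0171, -30.2431,   0.0716,   0.0329,  -0.0002]), 'tool_pos': array([0.1622, 0.525 , 0.2043]), 'ee_rot': array([-1.5706,  0.0022,  1.271 ]), 'wrist_force': array([ 0.3993, -0.6204, -0.6327]), 'wrist_torque': array([ 0.0028,  0.0011, -0.0529]), 'width': 0.09426489127240252}
scene {'fx': 450.4262452861813, 'fy': 450.4262452861813, 'cx': 322.158314635396, 'cy': 209.47032368423646, 'cam_to_world': array([[-0.5496,  0.657 , -0.5161,  1.107 ],
       [ 0.8354,  0.4375, -0.3328,  0.2304],
       [ 0.0071, -0.614 , -0.7893,  0.9909],
       [ 0.    ,  0.    ,  0.    ,  1.    ]])}
top {'fx': 392.8909450087179, 'fy': 392.8909450087179, 'cx': 318.4506607553481, 'cy': 196.90064177996635, 'cam_to_world': array([[ 0.0131, -0.9817,  0.1899,  0.3803],
       [-0.9999, -0.0124,  0.0048, -0.1252],
       [-0.0023, -0.19  , -0.9818,  1.0934],
       [ 0.    ,  0.    ,  0.    ,  1.    ]])}
wrist {'fx': 309.70691628693146, 'fy': 309.70691628693146, 'cx': 324.5900386052529, 'cy': 204.2272455583064, 'cam_to_world': array([[ 0.2956,  0.9185,  0.2628,  0.0853],
       [ 0.9553, -0.2835, -0.0835,  0.5491],
       [-0.0022,  0.2758, -0.9612,  0.3842],
       [ 0.    ,  0.    ,  0.    ,  1.    ]])}
```

View pics/scene0.png

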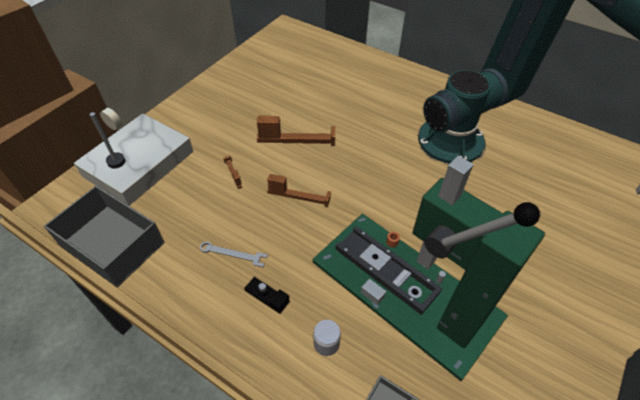

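View pics/top0.png

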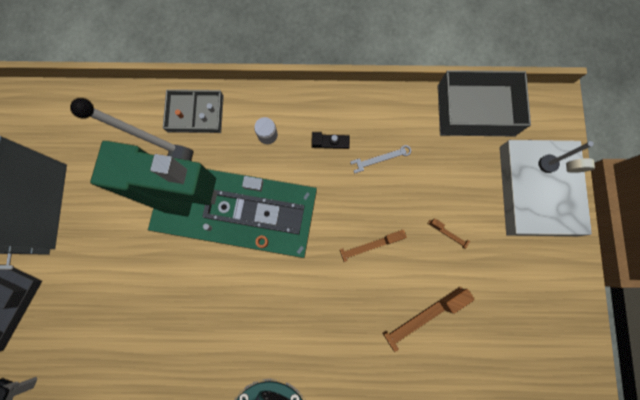

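View pics/wrist0.png

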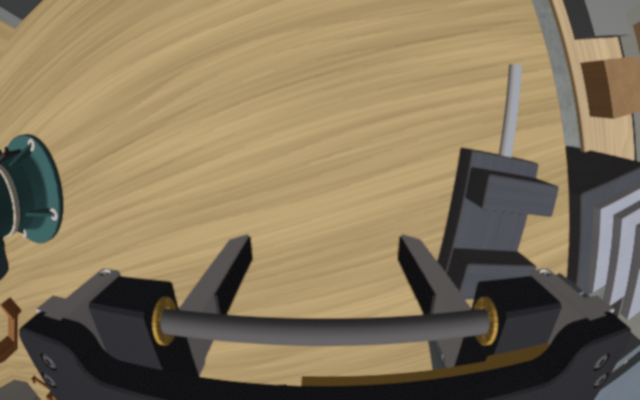

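Three stick-like things: large at top-px (430,318), medium at (373,246), small at (449,233). In the scene view they are at (297,132), (300,190) and (232,172). I expect to want the medium one, with an overall length of about 180 mm; enlarged crops will check this.

```bash
cat > h.py <<'E'
import numpy as np, cv2
from bench import robot, snapshot, camera_info
np.set_printoptions(precision=4,suppress=True)
def ray(info,px):
    u=(px[0]-info['cx'])/info['fx']; v=(px[1]-info['cy'])/info['fy']
    if info.get('fish'):
        r=np.hypot(u,v); s=np.sin(r)/r if r>1e-9 else 1; d=np.array([u*s,v*s,np.cos(r)])
    else: d=np.array([u,v,1.])
    T=np.array(info['cam_to_world']); d=T[:3,:3]@d
    return T[:3,3],d/np.linalg.norm(d)
def info(n):
    i=dict(camera_info(n)); i['fish']=(n=='wrist'); return i
def atz(i,px,z):
    o,d=ray(i,px); return o+d*(z-o[2])/d[2]
def tri(*ip):
    A=np.zeros((3,3));b=np.zeros(3);R=[]
    for i,p in ip:
        o,d=ray(i,p);P=np.eye(3)-np.outer(d,d);A+=P;b+=P@o;R.append((o,P))
    x=np.linalg.solve(A,b)
    return x,[np.linalg.norm(P@(x-o)) for o,P in R]
def proj(i,X):
    T=np.array(i['cam_to_world']); c=T[:3,:3].T@(np.asarray(X,float)-T[:3,3])
    if i.get('fish'):
        t=np.arctan2(np.hypot(c[0],c[1]),c[2]); n=np.hypot(c[0],c[1]); k=t/n
        return np.array([i['cx']+i['fx']*k*c[0],i['cy']+i['fy']*k*c[1]])
    return np.array([i['cx']+i['fx']*c[0]/c[2],i['cy']+i['fy']*c[1]/c[2]])
def crop(src,box,f,out):
    im=cv2.imread(src) if isinstance(src,str) else src
    x,y,w,h=box; c=cv2.resize(im[y:y+h,x:x+w],None,fx=f,fy=f,interpolation=cv2.INTER_CUBIC)
    for k in range(0,w,10): cv2.line(c,(k*f,0),(k*f,6 if k%50 else 14),(255,255,0),1)
    for k in range(0,h,10): cv2.line(c,(0,k*f),(6 if k%50 else 14,k*f),(255,255,0),1)
    cv2.imwrite(out,c)
E
python3 -c "
from h import *
crop('pics/top0.png',(330,215,160,110),5,'pics/t_st.png')
crop('pics/scene0.png',(215,110,130,100),6,'pics/s_st.png')
crop('pics/top0.png',(140,165,180,100),4,'pics/t_pr.png')
crop('pics/scene0.png',(310,205,150,115),5,'pics/s_pr.png')
"
```

```text
(no output)
```

View pics/t_st.png

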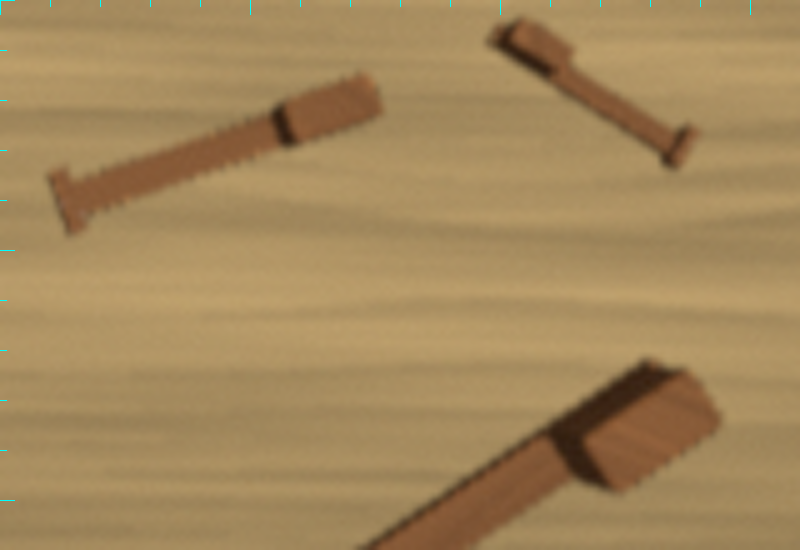

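View pics/s_st.png

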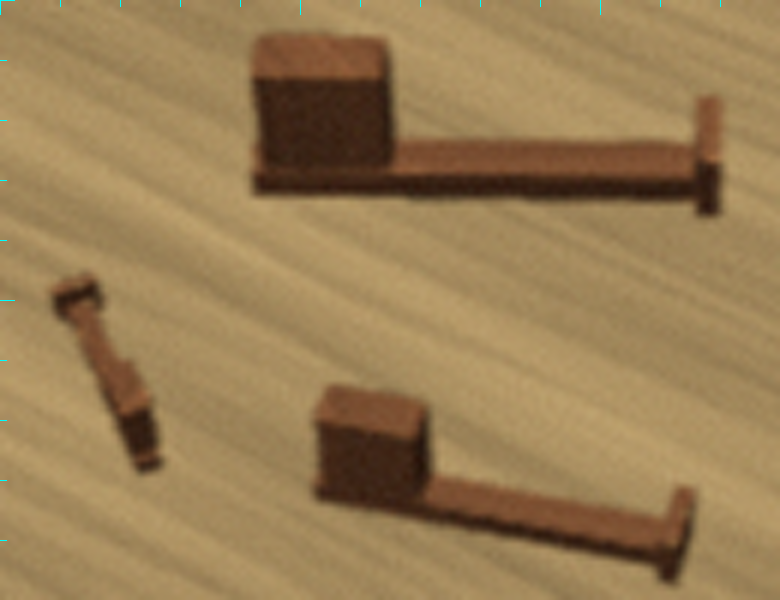

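View pics/t_pr.png

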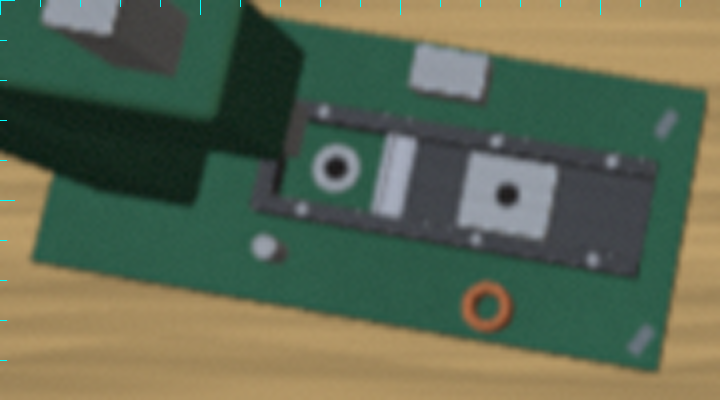

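View pics/s_pr.png

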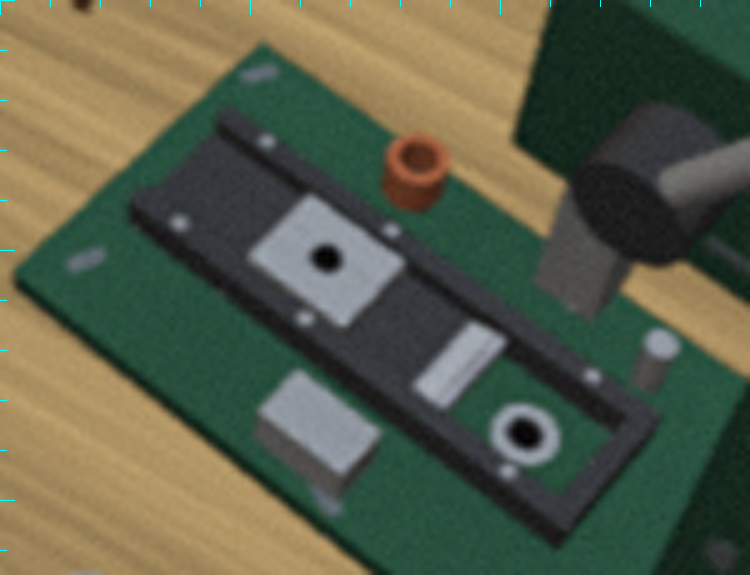

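```bash
python3 - <<'E'
from h import *
t,s=info('top'),info('scene')
T=lambda x,y,o,f:(o[0]+x/f,o[1]+y/f)
P=lambda a,b,oa=(140,165),fa=4,ob=(310,205),fb=5: tri((t,T(*a,oa,fa)),(s,T(*b,ob,fb)))
S=lambda a,b:P(a,b,(330,215),5,(215,110),6)
print('handle top',S((334,108),(373,411)))
print('tip top',S((59,204),(686,518)))
print('nest bush',P((335,168),(525,434)))
print('hole',P((507,194),(326,258)))
print('bolts far', P((324,112),(508,471)),P((496,141),(305,319)),P((612,161),(179,223)))
print('bolts near',P((302,209),(594,376)),P((475,240),(391,229)),P((593,260),(266,140)))
print('bushmid top',P((487,306),(418,157)))
print('dowel top',P((264,245),(661,344)))
print('big handle top', S((640,415+0),(320,57)))
E
```

```text
handle top (array([ 0.4763, -0.3266,  0.0592]), [np.float64(0.0008884713027129054), np.float64(0.0008884713027129493)])
tip top (array([ 0.4264, -0.185 ,  0.0262]), [np.float64(0.0002087103270311973), np.float64(0.00020871032703116858)])
nest bush (array([0.5565, 0.1429, 0.0177]), [np.float64(0.00031163969445897275), np.float64(0.0003116396944589951)])
hole (array([0.5363, 0.0197, 0.0404]), [np.float64(0.00038518901420608545), np.float64(0.000385189014206044)])
bolts far (array([0.5913, 0.1469, 0.0411]), [np.float64(0.0003078985823650963), np.float64(0.00030789858236513314)]) (array([0.5727, 0.0284, 0.041 ]), [np.float64(0.00027775697681523806), np.float64(0.00027775697681533455)]) (array([ 0.5598, -0.0511,  0.0417]), [np.float64(0.0001846953061871425), np.float64(0.0001846953061871703)])
bolts near (array([0.524 , 0.1583, 0.0411]), [np.float64(0.0009344190051335189), np.float64(0.0009344190051334742)]) (array([0.5047, 0.0394, 0.0426]), [np.float64(5.002279263807852e-05), np.float64(5.002279263805702e-05)]) (array([ 0.4922, -0.0401,  0.0421]), [np.float64(0.00016337365467394022), np.float64(0.00016337365467396228)])
bushmid top (array([0.4602, 0.0299, 0.0444]), [np.float64(0.0007094540525302605), np.float64(0.0007094540525302138)])
dowel top (array([0.498 , 0.1786, 0.0533]), [np.float64(0.0007450869800770632), np.float64(0.0007450869800771429)])
big handle top (array([ 0.3243, -0.4687,  0.0929]), [np.float64(0.0005764244256232684), np.float64(0.0005764244256232556)])
```

The medium stick's handle-to-tip distance measures 150 mm, so it is the right one (top-px (397,237) handle, (342,256) tip; scene-px (277,178), (329,197)). Feed direction is yaw 80.9°, stick yaw 109.4°. Next I work out the first reach.

```bash
cat >> h.py <<'E'
from scipy.spatial.transform import Rotation as Ro
def to(target,yawx=None):
    o=robot.get_obs(); R=Ro.from_euler('xyz',o['ee_rot']).as_matrix()
    D=R.T@(np.asarray(target)-o['tool_pos'])*1000
    y=np.degrees(np.arctan2(R[1,0],R[0,0]))
    print('t',o['time'],'pos',o['tool_pos'],'yawx',y,'tilt y',R[:,1],'slide',np.round(D,1),'roll',None if yawx is None else (y-yawx+90)%180-90,'w',o['width'],'F',o['wrist_force'])
E
python3 -c "
from h import *
to((.4763,-.3266,.15),19.4)"
```

```text
t 0.15 pos [0.1623 0.5251 0.2046] yawx 72.82258289800816 tilt y [-0.0007 -0.0016 -1.    ] slide [-720.9   55.7 -551.6] roll 53.42258289800816 w 0.09397479848681889 F [-0.5565  0.1949 -0.0787]
```

```bash
python3 -m creep '[{"slide":[-36,0,-27],"roll":2.7,"grip":0},{"slide":[-72,0,-55],"roll":5.3,"grip":0},{"slide":[-108,0,-83],"roll":8,"grip":0},{"slide":[-144,5,-110],"roll":10.7,"grip":0},{"slide":[-180,10,-138],"roll":13.4,"grip":0},{"slide":[-216,15,-165],"roll":16,"grip":0},{"slide":[-252,20,-193],"roll":18.7,"grip":0},{"slide":[-288,25,-221],"roll":21.4,"grip":0},{"slide":[-324,30,-248],"roll":24,"grip":0},{"slide":[-360,30,-276],"roll":26.7,"grip":0},{"slide":[-396,30,-303],"roll":29.4,"grip":0},{"slide":[-432,30,-331],"roll":32,"grip":0},{"slide":[-468,30,-358],"roll":34.7,"grip":0},{"slide":[-504,30,-386],"roll":37.4,"grip":0},{"slide":[-540,30,-414],"roll":40,"grip":0},{"slide":[-576,30,-441],"roll":42.7,"grip":0},{"slide":[-612,35,-469],"roll":45.4,"grip":0},{"slide":[-648,40,-496],"roll":48,"grip":0},{"slide":[-684,45,-524],"roll":50.7,"grip":0},{"slide":[-721,50,-551],"roll":53.4,"grip":0}]'
python3 -c "
from h import *
to((.4763,-.3266,.15),19.4)"
```

```text
time: 1.82
tool_pos: [0.4503, -0.2567, 0.1623]
ee_rot: [-1.57, -0.0, 0.336]
wrist_force: [0.6, -0.6, -0.5]
width: 0.0941
t 1.8167 pos [ 0.4503 -0.2567  0.1623] yawx 19.246921440301882 tilt y [-0.      0.0004 -1.    ] slide [  1.5  12.3 -74.6] roll -0.15307855969811612 w 0.09408290145234256 F [ 0.5704 -0.5868 -0.5218]
```

```bash
python3 -m creep '[{"slide":[0,0,0],"roll":0,"grip":0},{"slide":[0,0,0],"roll":0,"grip":0},{"slide":[0,0,0],"roll":0,"grip":0}]'
python3 -c "
from h import *
to((.4763,-.3266,.15),19.4)
i=info('wrist'); cv2.imwrite('pics/w1.png',snapshot('wrist')[:,:,::-1])
print(proj(i,(.4763,-.3266,.064)),proj(i,(.4264,-.185,.03)))
print(robot.get_obs()['tool_pos'])
"
```

```text
time: 2.07
tool_pos: [0.4498, -0.254, 0.1622]
ee_rot: [-1.569, 0.001, 0.339]
wrist_force: [-0.0, 1.0, 0.8]
width: 0.094
t 2.0667 pos [ 0.4498 -0.254   0.1622] yawx 19.4195098643726 tilt y [-0.0012  0.0016 -1.    ] slide [  0.9  12.1 -77.3] roll 0.019509864372594166 w 0.09397201951325213 F [-0.0189  0.969   0.7785]
[325.7306 277.7042] [325.766  125.3832]
[ 0.4499 -0.2536  0.1628]
```

View pics/w1.png

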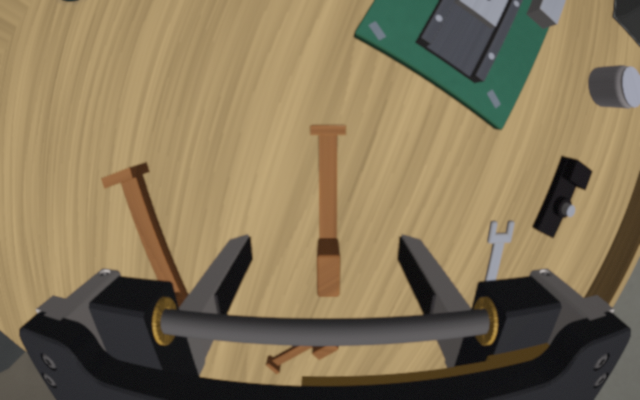

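Wrist view: stick centred at column 328, tip at (328,125), handle top at (328,276), within 3 px of prediction. The large stick (left) and the small one (bottom) are clear of the fingers.

```bash
python3 -m creep '[{"slide":[1,10,-30],"roll":0,"grip":0},{"slide":[2,20,-65],"roll":0,"grip":0},{"slide":[2.5,35,-77],"roll":0,"grip":0},{"slide":[2.5,60,-77],"roll":0,"grip":0},{"slide":[2.5,60,-77],"roll":0,"grip":0},{"slide":[2.5,60,-77],"roll":0,"grip":0}]'
python3 -c "
from h import *
to((.4763,-.3266,.025),19.4)
i=info('wrist'); im=snapshot('wrist')[:,:,::-1]
print(proj(i,(.4763,-.3266,.064)),proj(i,(.4264,-.185,.03)))
crop(im,(220,60,220,260),3,'pics/w2.png')
"
```

```text
time: 2.62
tool_pos: [0.4773, -0.3241, 0.1021]
ee_rot: [-1.568, 0.001, 0.341]
wrist_force: [-0.9, 0.1, 0.0]
width: 0.0941
t 2.6167 pos [ 0.4773 -0.3241  0.1021] yawx 19.522161078112468 tilt y [-0.0022  0.0023 -1.    ] slide [-1.7 77.1 -2.2] roll 0.12216107811246957 w 0.09408500748630752 F [-0.9175  0.1038  0.0432]
[322.5265 229.7705] [323.0244  36.6161]
```

View pics/w2.png

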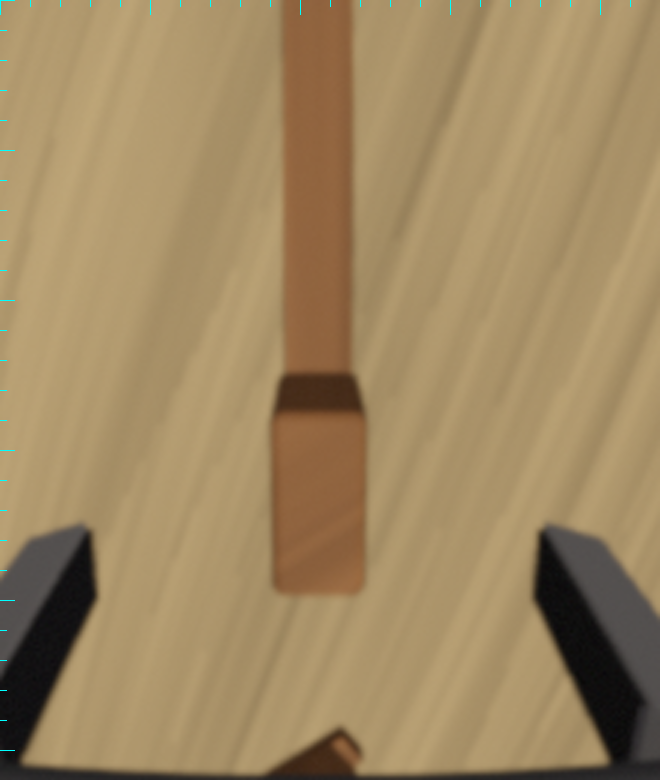

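```bash
python3 -m creep '[{"slide":[0,25,-1],"roll":0,"grip":0},{"slide":[0,50,-1],"roll":0,"grip":0},{"slide":[0,68,-1],"roll":0,"grip":0},{"slide":[0,77,-1],"roll":0,"grip":0},{"slide":[0,77,-1],"roll":0,"grip":0},{"slide":[0,77,-1],"roll":0,"grip":0}]'
python3 -c "
from h import *
to((.4763,-.3266,.025),19.4)"
```

```text
time: 3.17
tool_pos: [0.4792, -0.3273, 0.0275]
ee_rot: [-1.573, -0.001, 0.34]
wrist_force: [0.2, 0.0, 0.5]
width: 0.0938
t 3.1667 pos [ 0.4792 -0.3273  0.0275] yawx 19.465533553452676 tilt y [ 0.0018 -0.0013 -1.    ] slide [-2.6  2.5  1.6] roll 0.0655335534526813 w 0.09377777153957204 F [0.1697 0.035  0.5127]
```

```bash
python3 -m creep '[{"slide":[0,2,0],"roll":0,"grip":0.5},{"slide":[0,2,0],"roll":0,"grip":1},{"slide":[0,2,0],"roll":0,"grip":1},{"slide":[0,2,0],"roll":0,"grip":1},{"slide":[0,2,0],"roll":0,"grip":1},{"slide":[0,2,0],"roll":0,"grip":1},{"slide":[0,2,0],"roll":0,"grip":1},{"slide":[0,2,0],"roll":0,"grip":1}]'
python3 -c "
from h import *
to((.4763,-.3266,.025),19.4)"
```

```text
time: 3.83
tool_pos: [0.4784, -0.3272, 0.0238]
ee_rot: [-1.571, -0.0, 0.339]
wrist_force: [0.3, 0.7, -0.2]
width: 0.0443
t 3.8333 pos [ 0.4784 -0.3272  0.0238] yawx 19.41839773412667 tilt y [-0.      0.0001 -1.    ] slide [-1.8 -1.2  1.3] roll 0.018397734126665455 w 0.04431234156248984 F [ 0.2946  0.6738 -0.1903]
```

```bash
python3 -m creep '[{"slide":[0,0,0],"roll":0,"grip":1},{"slide":[0,0,0],"roll":0,"grip":1},{"slide":[0,0,0],"roll":0,"grip":1},{"slide":[0,0,0],"roll":0,"grip":1},{"slide":[0,0,0],"roll":0,"grip":1},{"slide":[0,0,0],"roll":0,"grip":1}]'
python3 -c "
from h import *
to((.4763,-.3266,.025),19.4)"
```

```text
time: 4.33
tool_pos: [0.4785, -0.3272, 0.0237]
ee_rot: [-1.571, -0.0, 0.339]
wrist_force: [0.2, 0.8, -1.1]
width: 0.0236
t 4.3333 pos [ 0.4785 -0.3272  0.0237] yawx 19.423480877398394 tilt y [ 0.0001  0.0001 -1.    ] slide [-1.9 -1.3  1.3] roll 0.023480877398398547 w 0.023601896740551884 F [ 0.2323  0.7881 -1.0704]
```

```bash
python3 -m creep '[{"slide":[0,-15,0],"roll":0,"grip":1},{"slide":[0,-35,0],"roll":0,"grip":1},{"slide":[0,-55,0],"roll":0,"grip":1},{"slide":[0,-62,0],"roll":0,"grip":1},{"slide":[0,-62,0],"roll":0,"grip":1},{"slide":[0,-62,0],"roll":0,"grip":1}]'
python3 -c "
from h import *
to((.5033,-.1888,.084),-9.1)
cv2.imwrite('pics/w3.png',snapshot('wrist')[:,:,::-1])"
```

```text
time: 4.83
tool_pos: [0.4783, -0.3272, 0.0854]
ee_rot: [-1.571, 0.0, 0.339]
wrist_force: [-1.0, 0.4, -2.3]
width: 0.0239
t 4.8333 pos [ 0.4783 -0.3272  0.0854] yawx 19.42227810910846 tilt y [-0.0001  0.0001 -1.    ] slide [ 69.5   1.4 122.2] roll 28.52227810910847 w 0.02385949951613804 F [-0.9821  0.3915 -2.3476]
```

View pics/w3.png

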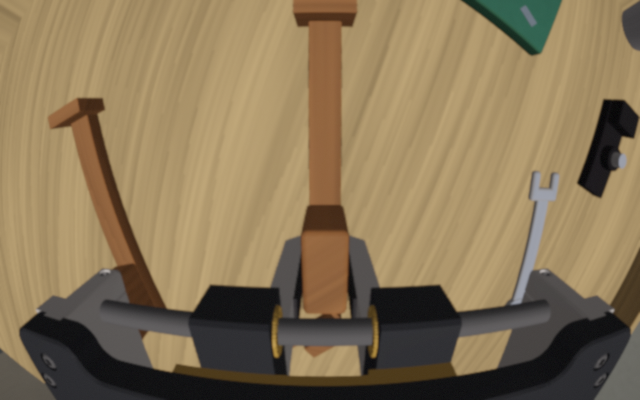

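The stick is held straight along the image's vertical (cross piece centred at (325,10), handle in the pads at (326,270)). Now carry it to the guide and turn it.

```bash
python3 -m creep '[{"slide":[12,0,20],"roll":4.5,"grip":1},{"slide":[26,0,45],"roll":10,"grip":1},{"slide":[40,0,70],"roll":16,"grip":1},{"slide":[54,0,95],"roll":22,"grip":1},{"slide":[65,0,114],"roll":27,"grip":1},{"slide":[69,0,122],"roll":28.5,"grip":1},{"slide":[69,0,122],"roll":28.5,"grip":1},{"slide":[69,0,122],"roll":28.5,"grip":1},{"slide":[69,0,122],"roll":28.5,"grip":1}]'
python3 -c "
from h import *
to((.5033,-.1888,.084),-9.1)
im=snapshot('top')[:,:,::-1]; crop(im,(190,170,200,120),4,'pics/t4.png')
im=snapshot('scene')[:,:,::-1]; crop(im,(270,160,190,140),4,'pics/s4.png')
cv2.imwrite('pics/w4.png',snapshot('wrist')[:,:,::-1])"
```

```text
time: 5.63
tool_pos: [0.5024, -0.1897, 0.0848]
ee_rot: [-1.571, 0.002, -0.158]
wrist_force: [0.5, -0.2, -1.2]
width: 0.0239
t 5.6333 pos [ 0.5024 -0.1897  0.0848] yawx -9.061767819933584 tilt y [-0.0017  0.0003 -1.    ] slide [0.8 0.8 1. ] roll 0.03823218006641582 w 0.023866776581327936 F [ 0.5393 -0.2147 -1.2452]
```

View pics/t4.png

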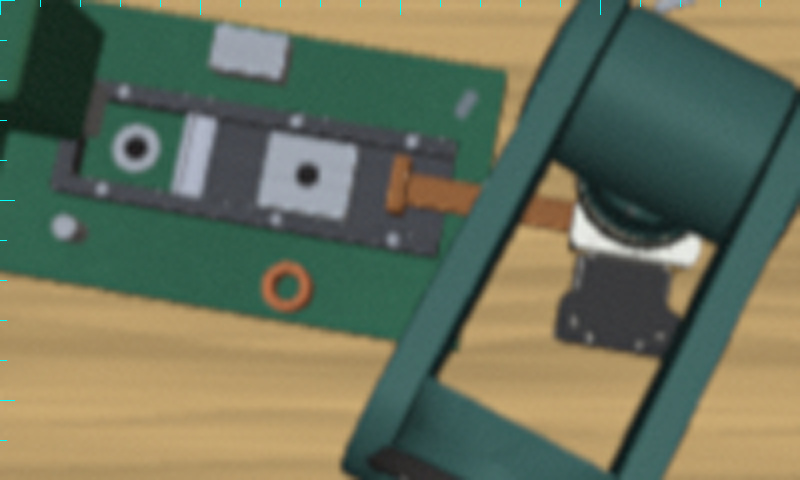

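View pics/s4.png

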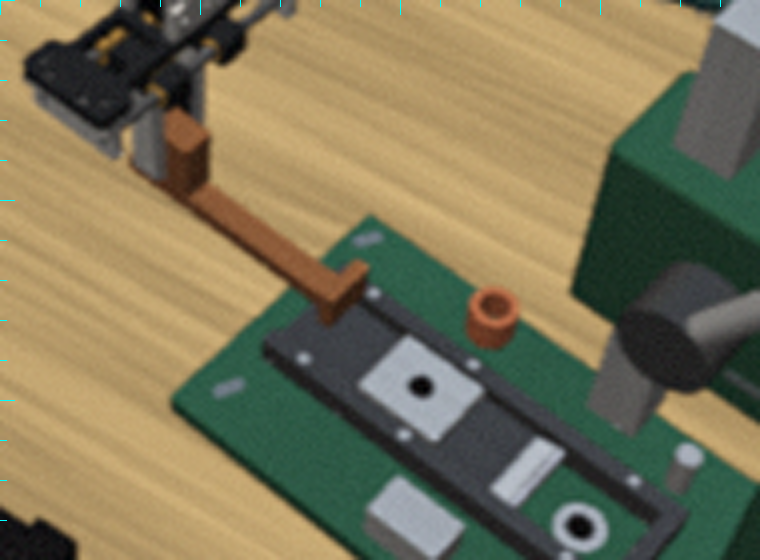

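View pics/w4.png

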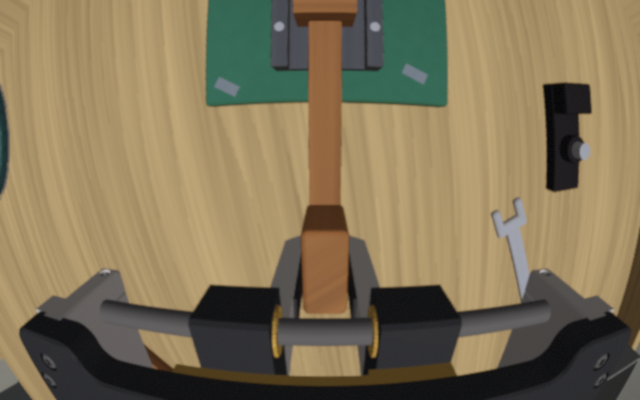

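Alignment with the guide looks good: the tip is over the guide floor at top-crop (391,182), just short of the plate's rear edge. I'll check the tip's position and height before lowering.

```bash
python3 - <<'E'
from h import *
t,s=info('top'),info('scene')
x,r=tri((t,(190+391/4,170+182/4)),(s,(270+349/4,160+284/4)));print(x,r)
u=np.array([np.cos(np.radians(80.93)),np.sin(np.radians(80.93))]);n=np.array([-u[1],u[0]])
d=x[:2]-np.array([.5563,.143]);print('along',d@u,'lat',d@n)
p=robot.get_obs()['tool_pos'];d=p[:2]-np.array([.5563,.143]);print('tcp along',d@u,'lat',d@n)
h=tri((t,(190+307/4,170+174/4)),(s,(270+421/4,160+386/4)))[0];d=h[:2]-np.array([.5563,.143]);print('hole',h,d@u,d@n)
E
```

```text
[ 0.5249 -0.0418  0.0883] [np.float64(0.00015737859367969667), np.float64(0.0001573785936797276)]
along -0.18741191784432806 lat 0.0018429308150303449
tcp along -0.3374104118814378 lat 0.00044890531246772475
hole [0.5363 0.0197 0.0407] -0.12487981673257734 0.000351716578917978
```

```bash
python3 -m creep '[{"slide":[0,12,0],"roll":0,"grip":1},{"slide":[0.5,24,0],"roll":0,"grip":1},{"slide":[1,28,2],"roll":0,"grip":1},{"slide":[1,28,10],"roll":0,"grip":1},{"slide":[1,28,18],"roll":0,"grip":1},{"slide":[1,28,24],"roll":0,"grip":1},{"slide":[1,28,28],"roll":0,"grip":1},{"slide":[1,28,32],"roll":0,"grip":1},{"slide":[1,28,36],"roll":0,"grip":1},{"slide":[1,28,40],"roll":0,"grip":1},{"slide":[1,28,45],"roll":0,"grip":1},{"slide":[1,28,50],"roll":0,"grip":1},{"slide":[1,28,55],"roll":0,"grip":1},{"slide":[1,28,60],"roll":0,"grip":1},{"slide":[1,28,65],"roll":0,"grip":1},{"slide":[1,28,70],"roll":0,"grip":1},{"slide":[1,28,70],"roll":0,"grip":1}]'
cat > st.py <<'E'
from h import *
import sys
u=np.array([np.cos(np.radians(80.93)),np.sin(np.radians(80.93))]);n=np.array([-u[1],u[0]])
o=robot.get_obs();p=o['tool_pos'];d=p[:2]-np.array([.5563,.143])
print('tip along',d@u+.1505,'lat',d@n,'underside',p[2]-.0237,'F',o['wrist_force'],'M',o['wrist_torque'],'yaw',np.degrees(o['ee_rot'][2]),'w',o['width'],'t',o['time'])
k=sys.argv[1]
im=snapshot('top')[:,:,::-1]; crop(im,(190,170,130,100),5,f'pics/t{k}.png')
im=snapshot('scene')[:,:,::-1]; crop(im,(300,180,150,130),5,f'pics/s{k}.png')
E
python3 st.py 5
```

```text
time: 7.2
tool_pos: [0.515, -0.1188, 0.0576]
ee_rot: [-1.569, 0.0, -0.157]
wrist_force: [0.2, 0.3, -0.3]
width: 0.024
tip along -0.11451075949881526 lat -0.0005247019566807232 underside 0.03387072611065818 F [ 0.1708  0.3431 -0.3419] M [-0.097   0.0682  0.0052] yaw -9.018120872045571 w 0.0240195623899661 t 7.2
```

View pics/t5.png

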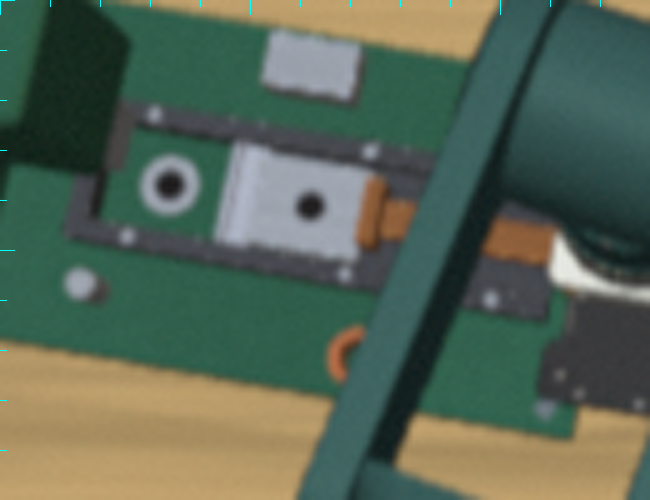

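View pics/s5.png

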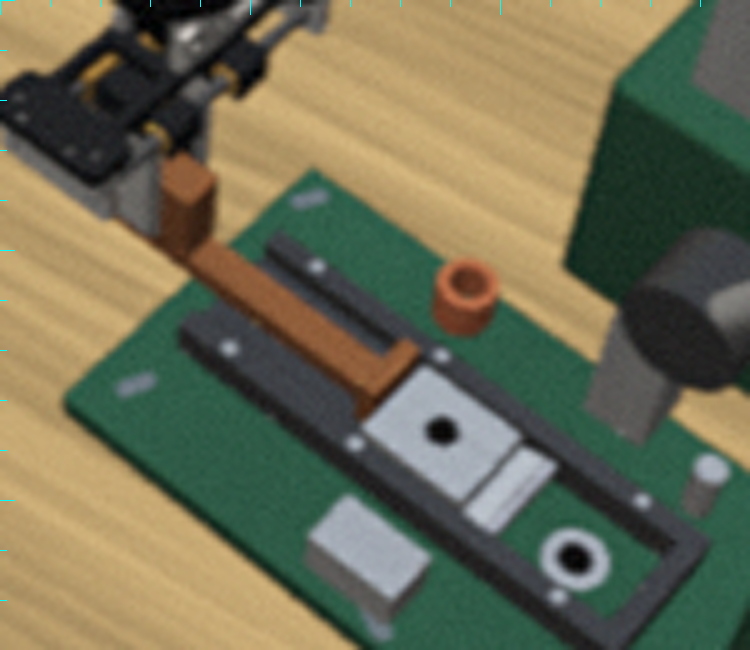

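The stick is in contact and the plate is straight, with its front at the foot of the ramp (top-crop (250,200)). Now up the lip, raising the stick slightly.

```bash
python3 -m creep '[{"slide":[0,0,4],"roll":0,"grip":1},{"slide":[0,0,8],"roll":0,"grip":1},{"slide":[0,0,12],"roll":0,"grip":1},{"slide":[0,0,16],"roll":0,"grip":1},{"slide":[0,0,20],"roll":0,"grip":1},{"slide":[0,0,24],"roll":0,"grip":1},{"slide":[0,-0.5,28],"roll":0,"grip":1},{"slide":[0,-1,32],"roll":0,"grip":1},{"slide":[0,-1.5,36],"roll":0,"grip":1},{"slide":[0,-2,40],"roll":0,"grip":1},{"slide":[0,-2.5,44],"roll":0,"grip":1},{"slide":[0,-2.5,48],"roll":0,"grip":1},{"slide":[0,-3,48],"roll":0,"grip":1}]'
python3 st.py 6
```

```text
time: 8.38
tool_pos: [0.5229, -0.0716, 0.061]
ee_rot: [-1.569, -0.0, -0.158]
wrist_force: [-0.2, 0.2, -0.7]
width: 0.0238
tip along -0.06669353313080373 lat -0.0008452097754622981 underside 0.03732841976458385 F [-0.1883  0.2    -0.6921] M [-0.1229  0.0388 -0.0332] yaw -9.041152283435345 w 0.023811828266750396 t 8.3833
```

View pics/t6.png

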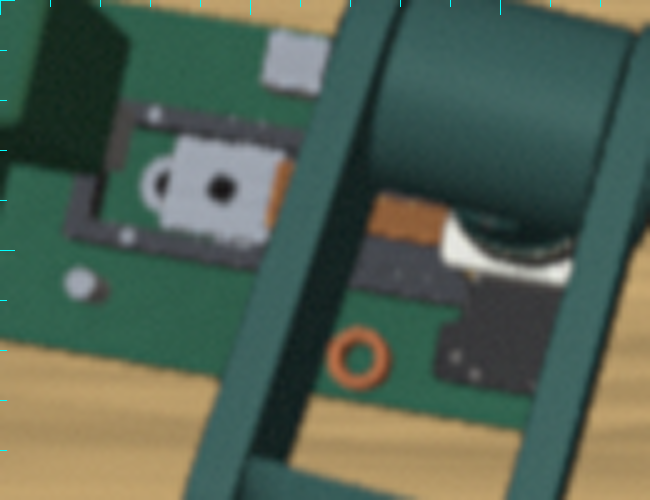

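View pics/s6.png

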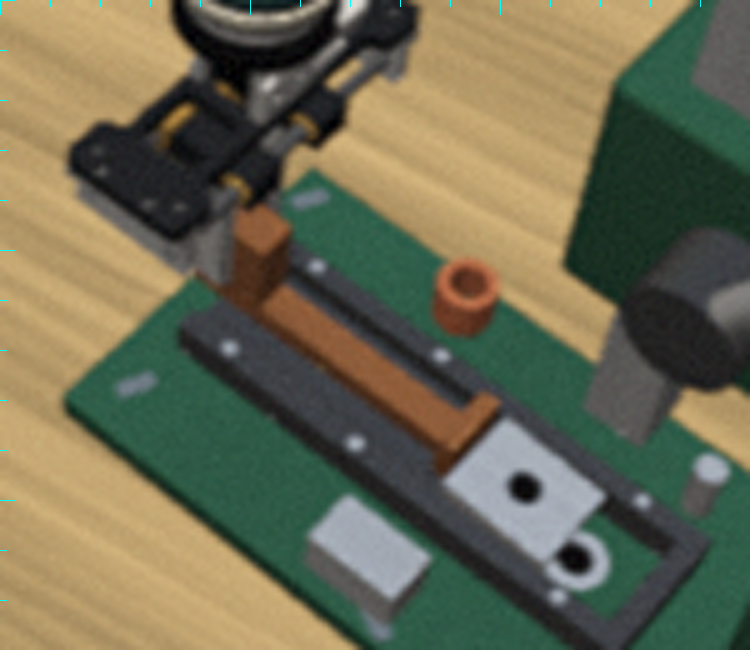

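Plate is straight and half over the lip (hole at top-crop (221,188)). Continue over the edge.

```bash
python3 -m creep '[{"slide":[0,0,3],"roll":0,"grip":1},{"slide":[0,0,6],"roll":0,"grip":1},{"slide":[0,0,9],"roll":0,"grip":1},{"slide":[0,0,12],"roll":0,"grip":1},{"slide":[0,0,15],"roll":0,"grip":1},{"slide":[0,0,18],"roll":0,"grip":1},{"slide":[0,0,21],"roll":0,"grip":1},{"slide":[0,0,24],"roll":0,"grip":1},{"slide":[0,0,27],"roll":0,"grip":1},{"slide":[0,0,30],"roll":0,"grip":1},{"slide":[0,0,33],"roll":0,"grip":1},{"slide":[0,0,33],"roll":0,"grip":1},{"slide":[0,0,33],"roll":0,"grip":1}]'
python3 st.py 7
```

```text
time: 9.57
tool_pos: [0.528, -0.0397, 0.0609]
ee_rot: [-1.57, -0.0, -0.158]
wrist_force: [-0.0, 0.3, -0.9]
width: 0.0237
tip along -0.034355610932352926 lat -0.0008135501399927081 underside 0.03719933954546057 F [-0.0287  0.2879 -0.907 ] M [-0.0782  0.1245  0.0309] yaw -9.055731609061743 w 0.023700096124506246 t 9.5667
```

View pics/t7.png

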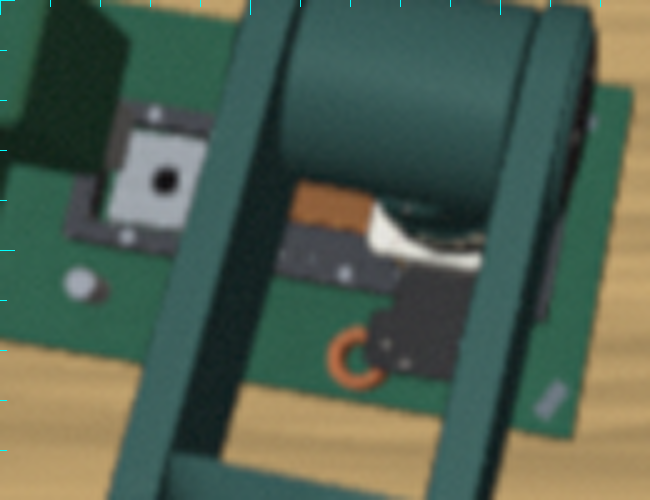

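View pics/s7.png

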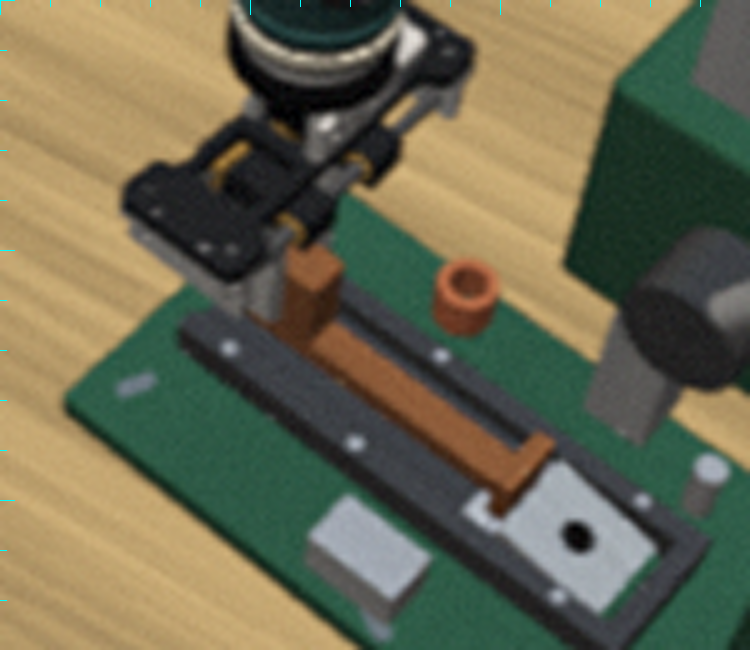

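Plate is nearly home (hole at scene-crop (578,537), rear edge at the lip). I'll push a few mm more, then back off and look.

```bash
python3 -m creep '[{"slide":[0,0,2],"roll":0,"grip":1},{"slide":[0,0,4],"roll":0,"grip":1},{"slide":[0,0,5],"roll":0,"grip":1},{"slide":[0,0,5],"roll":0,"grip":1},{"slide":[0,0,5],"roll":0,"grip":1}]'
python3 st.py 8
python3 -m creep '[{"slide":[0,-1,-15],"roll":0,"grip":1},{"slide":[0,-1,-35],"roll":0,"grip":1},{"slide":[0,-1,-55],"roll":0,"grip":1},{"slide":[0,-1,-60],"roll":0,"grip":1},{"slide":[0,-1,-60],"roll":0,"grip":1}]'
python3 st.py 9
```

```text
time: 10.08
tool_pos: [0.5286, -0.0352, 0.0608]
ee_rot: [-1.571, 0.0, -0.158]
wrist_force: [0.2, 0.2, -0.9]
width: 0.0243
tip along -0.029812544002547875 lat -0.0007216960652196396 underside 0.03709615454774412 F [ 0.2356  0.2457 -0.8971] M [-0.0797  0.0828  0.0646] yaw -9.06555273309343 w 0.024275585118817132 t 10.0833
time: 10.6
tool_pos: [0.519, -0.0955, 0.0618]
ee_rot: [-1.571, -0.0, -0.161]
wrist_force: [-0.8, 0.3, -1.2]
width: 0.024
tip along -0.090933999046939 lat -0.0007622734214767085 underside 0.038114975509256854 F [-0.8217  0.3494 -1.2491] M [-0.1111 -0.0243 -0.0592] yaw -9.216345427443287 w 0.02397234491798018 t 10.6
```

View pics/s8.png

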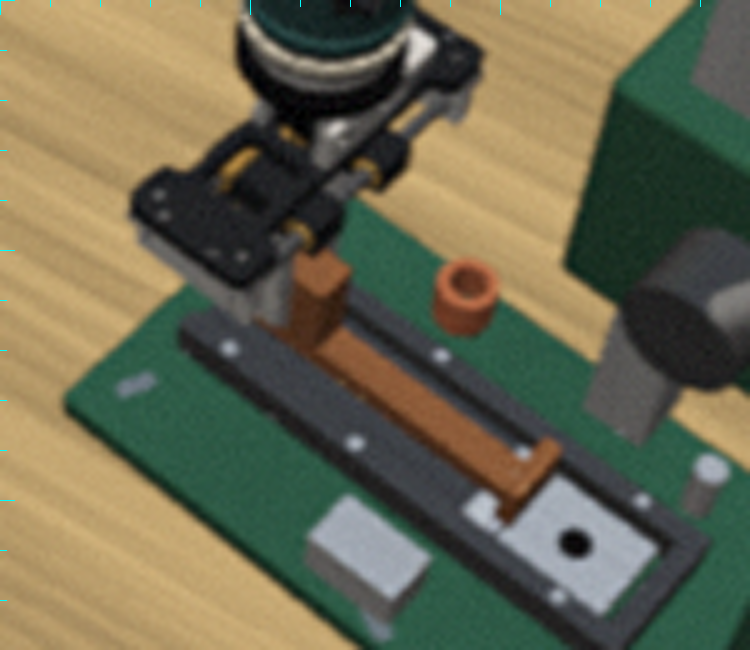

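View pics/t9.png

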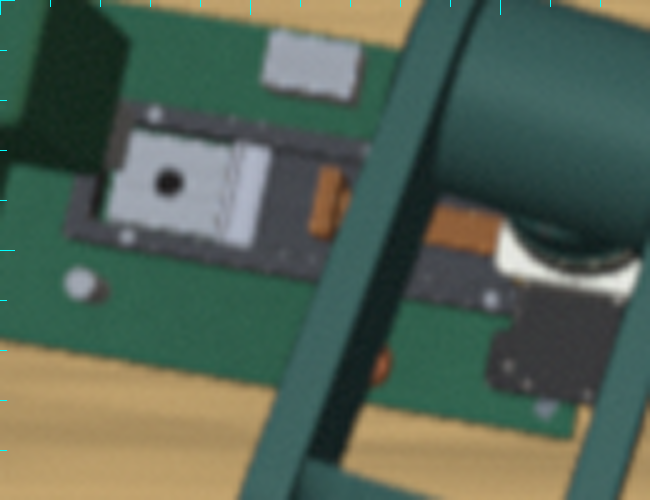

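View pics/s9.png

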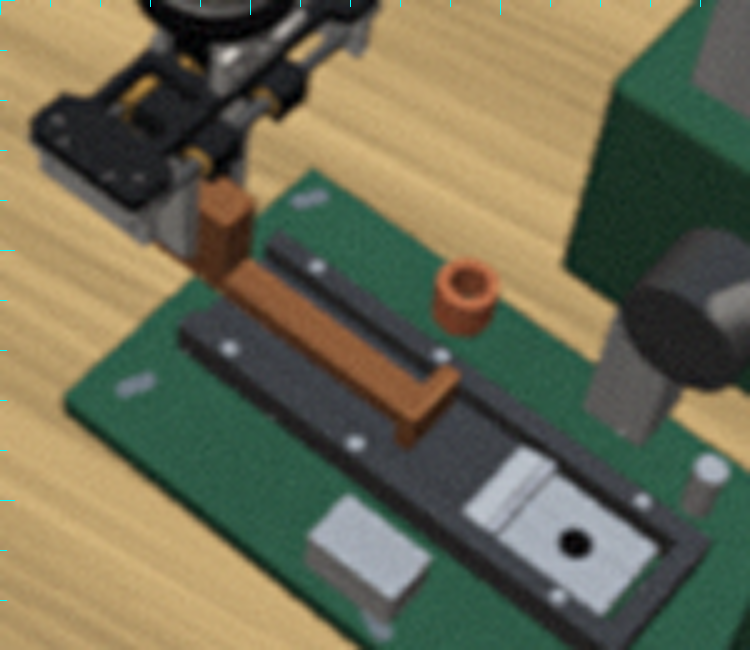

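The plate looks seated. I'll check its height by triangulating the hole and corners (front left: top-crop (135,132), scene (603,612); front right: top (108,217), scene (660,548)).

```bash
python3 - <<'E'
from h import *
t,s=info('top'),info('scene')
u=np.array([np.cos(np.radians(80.93)),np.sin(np.radians(80.93))]);n=np.array([-u[1],u[0]])
for nm,a,b in (('hole',(168,182),(575,543)),('fR',(108,217),(658,548)),('fL',(135,132),(602,613)),('lip rear crest L?',(235,141),(466,511))):
    x,r=tri((t,(190+a[0]/5,170+a[1]/5)),(s,(300+b[0]/5,180+b[1]/5)));d=x[:2]-np.array([.5563,.143]);print(nm,x,d@u,d@n,r)
im=snapshot('scene')[:,:,::-1]; crop(im,(385,260,65,55),12,'pics/s10.png')
E
```

```text
hole [0.556  0.1403 0.0304] -0.0027356836877401327 -0.0001504641281456988 [np.float64(0.00033820563276705317), np.float64(0.0003382056327671323)]
fR [0.5361 0.1734 0.0287] 0.02684077209953164 0.02476765530562984 [np.float64(0.0013502333101883552), np.float64(0.0013502333101883903)]
fL [0.5828 0.1638 0.0288] 0.024710604582782035 -0.02286234258699416 [np.float64(0.0037474707204403087), np.float64(0.003747470720440337)]
lip rear crest L? [0.5778 0.096  0.0496] -0.04297893452580759 -0.028634337027652813 [np.float64(0.00455947775712864), np.float64(0.004559477757128626)]
```

View pics/s10.png

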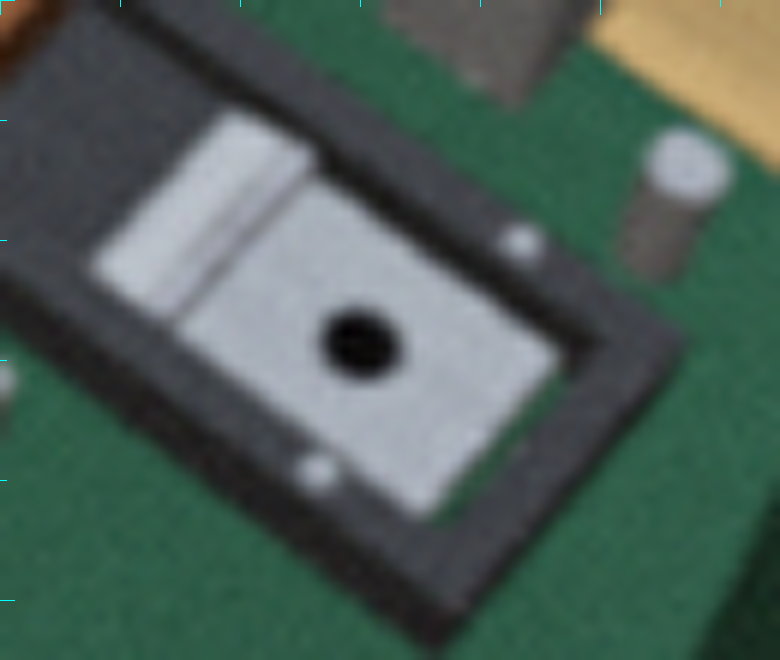

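The hole height has dropped 10.0 mm from its deck reading (exactly 42→32 mm), and the centre is 2.7 mm before the nest centre with a fine step at the crest. So the plate is flat in the nest. Now take the stick back to its original place.

```bash
python3 -m creep '[{"slide":[0,-8,-20],"roll":0,"grip":1},{"slide":[0,-18,-45],"roll":0,"grip":1},{"slide":[0,-25,-72],"roll":0,"grip":1},{"slide":[0,-25,-95],"roll":0,"grip":1},{"slide":[0,-25,-95],"roll":0,"grip":1},{"slide":[0,-25,-95],"roll":0,"grip":1}]'
python3 -c "
from h import *
to((.4783,-.3272,.085),19.4)"
```

```text
time: 11.25
tool_pos: [0.5043, -0.1881, 0.0868]
ee_rot: [-1.57, -0.0, -0.159]
wrist_force: [0.1, 0.0, -1.1]
width: 0.0236
t 11.25 pos [ 0.5043 -0.1881  0.0868] yawx -9.132890773495161 tilt y [ 0.0003  0.001  -1.    ] slide [  -3.6    1.7 -141.4] roll -28.53289077349516 w 0.023597589605201974 F [ 0.068   0.003  -1.1341]
```

```bash
python3 -m creep '[{"slide":[0,0,-25],"roll":-3,"grip":1},{"slide":[-1,0,-55],"roll":-8,"grip":1},{"slide":[-2,0,-85],"roll":-14,"grip":1},{"slide":[-3,0,-112],"roll":-20,"grip":1},{"slide":[-4,0,-132],"roll":-26,"grip":1},{"slide":[-4,0,-141],"roll":-28.5,"grip":1},{"slide":[-4,0,-141],"roll":-28.5,"grip":1},{"slide":[-4,0,-141],"roll":-28.5,"grip":1},{"slide":[-4,25,-141],"roll":-28.5,"grip":1},{"slide":[-4,45,-141],"roll":-28.5,"grip":1},{"slide":[-4,52,-141],"roll":-28.5,"grip":1},{"slide":[-4,52,-141],"roll":-28.5,"grip":1},{"slide":[-4,52,-141],"roll":-28.5,"grip":1}]'
python3 -c "
from h import *
to((.4783,-.3272,.0237),19.4)"
```

```text
time: 12.33
tool_pos: [0.4783, -0.3258, 0.0348]
ee_rot: [-1.57, -0.0, 0.34]
wrist_force: [-0.1, -0.6, -1.3]
width: 0.0242
t 12.3333 pos [ 0.4783 -0.3258  0.0348] yawx 19.482565257737235 tilt y [-0.0003  0.0008 -1.    ] slide [-0.5 11.1 -1.4] roll 0.08256525773722956 w 0.02419125112515896 F [-0.0742 -0.6315 -1.2758]
```

```bash
python3 -m creep '[{"slide":[0,4,0],"roll":0,"grip":1},{"slide":[0,7,0],"roll":0,"grip":1},{"slide":[0,9,0],"roll":0,"grip":1},{"slide":[0,10,0],"roll":0,"grip":1},{"slide":[0,10.5,0],"roll":0,"grip":1},{"slide":[0,10.5,0],"roll":0,"grip":1},{"slide":[0,10.5,0],"roll":0,"grip":1}]'
python3 -c "
from h import *
to((.4783,-.3272,.0237),19.4)"
```

```text
time: 12.92
tool_pos: [0.478, -0.3271, 0.0244]
ee_rot: [-1.571, -0.0, 0.339]
wrist_force: [0.9, 0.7, -0.8]
width: 0.0238
t 12.9167 pos [ 0.478  -0.3271  0.0244] yawx 19.410957667541975 tilt y [ 0.0002 -0.     -1.    ] slide [ 0.3  0.7 -0.2] roll 0.010957667541973137 w 0.023788025509463996 F [ 0.861   0.6885 -0.8186]
```

```bash
python3 -m creep '[{"slide":[0,0.8,0],"roll":0,"grip":1},{"slide":[0,0.8,0],"roll":0,"grip":0.6},{"slide":[0,0.8,0],"roll":0,"grip":0.3},{"slide":[0,0.8,0],"roll":0,"grip":0},{"slide":[0,0.8,0],"roll":0,"grip":0},{"slide":[0,0.8,0],"roll":0,"grip":0},{"slide":[0,0.8,0],"roll":0,"grip":0},{"slide":[0,0.8,0],"roll":0,"grip":0},{"slide":[0,0.8,0],"roll":0,"grip":0}]'
python3 -m creep '[{"slide":[0,-15,0],"roll":0,"grip":0},{"slide":[0,-45,0],"roll":0,"grip":0},{"slide":[0,-85,0],"roll":0,"grip":0},{"slide":[0,-125,0],"roll":0,"grip":0},{"slide":[0,-160,0],"roll":0,"grip":0},{"slide":[0,-160,0],"roll":0,"grip":0},{"slide":[0,-160,0],"roll":0,"grip":0}]'
python3 -c "
from h import *
to((.3,-.2,.0237),19.4)
for n in ('scene','top','wrist'): cv2.imwrite(f'pics/{n}11.png',snapshot(n)[:,:,::-1])"
```

```text
time: 13.67
tool_pos: [0.4779, -0.327, 0.0235]
ee_rot: [-1.571, -0.0, 0.339]
wrist_force: [-0.3, -0.5, -0.5]
width: 0.0739
time: 14.25
tool_pos: [0.4792, -0.3281, 0.187]
ee_rot: [-1.577, -0.004, 0.339]
wrist_force: [0.4, -0.5, -0.3]
width: 0.0939
t 14.25 pos [ 0.4792 -0.3281  0.187 ] yawx 19.42513936324296 tilt y [ 0.0054 -0.0044 -1.    ] slide [-127.   161.8  181.4] roll 0.025139363242956847 w 0.0938846231072609 F [ 0.4086 -0.4666 -0.308 ]
```

View pics/scene11.png

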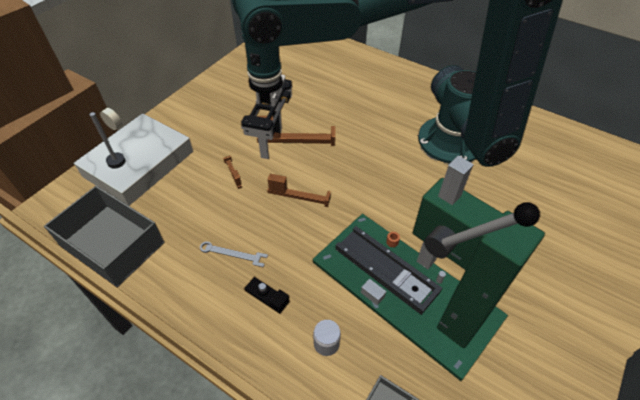

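View pics/top11.png

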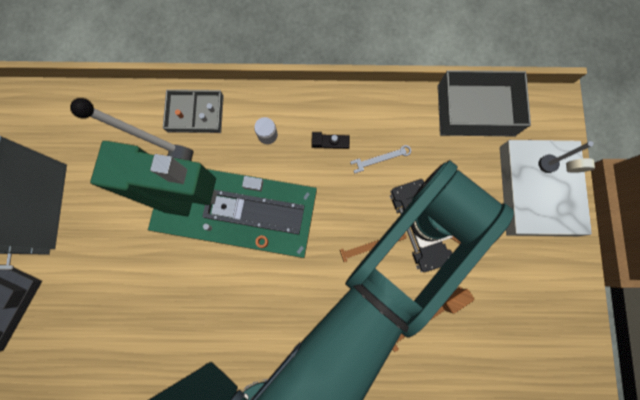

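View pics/wrist11.png

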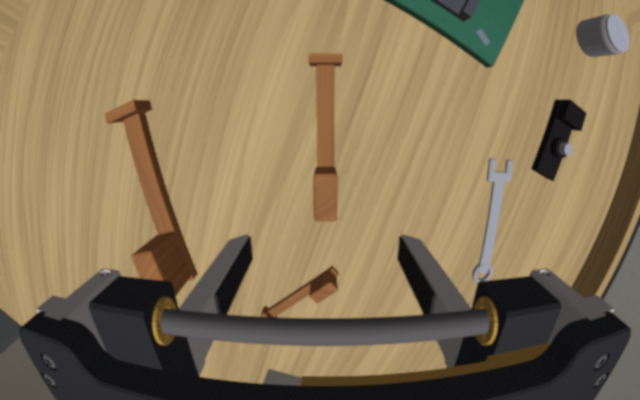

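The stick is back on the bench, right way up (scene (300,190), same pixels as at the start). The plate is in the nest at scene (413,287), and the bush, dowel, block, clamp, tin, spanner and other sticks are where they were. I'll let the arm settle and hand in.

```bash
python3 -m creep '[{"slide":[0,0,0],"roll":0,"grip":0},{"slide":[0,0,0],"roll":0,"grip":0},{"slide":[0,0,0],"roll":0,"grip":0},{"slide":[0,0,0],"roll":0,"grip":0}]'; python3 -c "
from bench import ticket; print(ticket.close_job())"
```

```text
time: 14.73
tool_pos: [0.4776, -0.3268, 0.1825]
ee_rot: [-1.569, 0.001, 0.339]
wrist_force: [0.3, 0.4, -0.9]
width: 0.0943
the job is handed in; nothing more can be done
None
```

The plate is in the nest and the job is handed in, at 14.7 s on the robot's clock. I gripped the middle-sized push stick by its handle and pushed the plate along the guide and over the lip until it dropped in. Then I laid the stick back, right way up, at its original place on the bench, with the gripper open and raised clear.

**Plate:** the last check put its hole 10 mm below its starting height, as expected for flat on the nest floor. Its centre is about 3 mm before the nest centre and in line with the guide. The raw camera heights read 2–3 mm low throughout, so I judged the plate's seating by the change in height. Two of the corner and edge points I picked fitted poorly (4–5 mm), and I didn't rely on them.

**Other things:** I compared the before and after pictures by eye and saw nothing else moved. The wrist force read about 2.5 N at most whenever I checked.

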